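Space a ceramic test tile off its stepped stops and hold it pressed flush

ROBOT

A 6-joint arm with a two-finger parallel gripper is mounted at the origin on a cart in front of the work surface, level with it; the furniture and walls round the work are solid. World frame = base frame: x ahead of the robot, y to its left, z up, the work surface at z = 0. Lengths are in m, angles in rad, forces in N, time in s.
With the tool pointing down it reaches from about 0.25 to 0.725 m from the base axis. Payload 4 kg.
Tool frame: the origin (TCP) lies midway between the tips of the shut fingers; the grasp point (between the pads) lies manip.grip_depth behind it (manip.grip_depth is the distance from the TCP to the grasp point, in m); z points along the fingers, y is the line along which they close (so a half turn about z gives the same grasp; the last joint's range is limited). The gripper opens to 85 mm and grips with 20 to 120 N. Pads are 22 mm wide; open, the fingers measure 114 mm over their backs; the gripper's body (76 mm by 85 mm) begins 54 mm behind the grasp point. The pads swing forward as they close: fully open they stand 13 mm farther back than shut.
Start: joints at [1.259, 0.241, 0.005, 1.335, 0, 1.571], TCP at [0.153, 0.476, 0.231] pointing down, gripper open.
Joint ranges: [-2.72, 2.72], [-1.05, 1.87], [-1.09, 1.28], [-1.99, 2.15], [-1.42, 1.44], [-3.14, 3.14]. Speed limits (rad/s): [2.79, 2.79, 3.14, 3.14, 3.14, 3.14].

INTERFACE

Orientations are given as a unit quaternion [w, x, y, z].
In Python, from bench import manip gives the robot as it stands.
- The arm moves only by the tool carry_out, never from a script. Its argument "plan" is a list of rows, each a list of 7 numbers: the shift along the tool's x, y, z each as a share of 30 mm, from -1 to 1, then the turn, a rotation vector about the tool's x, y, z each as a share of 0.08 rad, from -1 to 1, then the gripper's target within -1 to 1 (shut at 1, half-way at 0, fully open at -1). In form: [[tx, ty, tz, ax, ay, az, jaw], ...]. A call has 1 to 12 rows; each row shifts and turns the commanded pose from where the row before left it, along the tool's axes as they then stand; what a row does not reach is not made up. A row lasts 1/10 s, in which the tool goes at most 50 mm and 8.59 degrees, less where a joint would pass 70% of its speed; a pose out of reach is approached as far as the arm can. A call with a number of a shift or a turn outside -1 to 1 is refused whole. A call with a gripper value outside its range is refused whole. The fingers move at their own pace and stop on an object; "force" is the grip in N (left out, the last holds). Time passes only in rows, so rows that do not move let the fingers close. It gives the time, the measured TCP pose, the force, the opening and the grip force at its end, in the units of the state.
- manip.get_state(): the state, without advancing time (a new reading comes with each control period).
- manip.snapshot(name): name is "scene" or "side" or "wrist"; returns the picture (480x640x3 uint8, red, green, blue); there is no depth.
- manip.camera_info(name): a dict with "vertical_fov" (degrees; the focal length in pixels is half the picture's height over the tangent of half this angle, whatever the lens; pixels are square), "cx", "cy" (the principal point, pixels), "eye" and "rotation" of the camera in the world; the wrist camera has in their place "hand_eye" (4x4, takes a point from camera to tool coordinates, whose origin is the TCP and whose axes are the flange's). Camera axes: x right, y up, looking along -z (the intrinsics and any distortion apply to the point x, -y, -z); pixel columns grow to the right and rows downward; lengths in m; the calibration is good to about 2 mm. A picture is of the moment at which its call begins: read the wrist's pose just before it. camera_info takes no time and is no camera call.
- manip.job_done(): hands the job in; it is judged then, once.
The state is a dict: "time": time; "q": joint angles; "joint_velocities": joint speeds; "joint_torque": joint torques, N m; "ee_pos": TCP position; "ee_rot": TCP orientation; "force": force on the tool from outside, world axes, zero at the start; "ft_torque": the same for the moment, N m; "opening": finger opening in m; "grip_force": force on a finger pad.
Only numpy, scipy, OpenCV 4.12 (cv2) and the standard library are available. Lean on these libraries where they do the work, as an engineer would, in place of code of your own. Each camera call takes 0.05 s, during which the arm holds its last target. There are 200 camera calls.

TASK

Stand the parallel-sided spacer block (not the tapered wedge) upright on the fixture's plate in whichever gap between the white tile and the two stops is wide enough for it, without shoving the tile to make room, and let go of it. Then push the brittle tile gently towards the stops until it bears flush and square on the proud stop and on the spacer, with the spacer flat against the set-back stop. Finish while still holding the tile pressed there with a light push of about 6 to 15 newtons, and leave the wedge and everything else alone.

Things in the scene. Friction and masses are not known exactly. Their poses are not given: they have to be found in the camera images.
- fixture: alignment fixture: dark steel plate fixed to the worktop, 130 (x) x 170 (y) x 8 mm; origin at the centre of its underside, so its top is 8 mm above the origin; +x points from the tile to the stops, roughly away from the robot. The faces of the stops are square to x
- stop_proud: plain steel stop fixed on the plate, 56 mm wide (y), 22 mm high, 30 mm deep; the origin is at plate-top height, in the middle of the width, on its front face (the face towards the tile); x points away from the tile. It is fixed at x = +25 mm, y = +29 or -29 mm of the fixture; the set-back stop takes the other place
- stop_setback: plain steel stop fixed on the plate beside the other, 56 mm wide (y), 22 mm high, but only 18 mm deep: its front face lies at x = +12 mm in its own frame. The origin is at plate-top height, in the middle of the width, in line with the front face of the proud stop. The gap in front of it is 12 mm wider than the gap in front of the proud stop
- tile_mid (a point): centre of the loose, brittle white ceramic tile, 60 (x) x 110 (y) x 16 mm thick, about 200 g (140 to 260 g), lying flat on the plate; it starts 4.5 to 8.5 mm short of the proud stop, nearly square to the fixture (within 0.03 rad) and nearly centred in y (within 6 mm); axes like the fixture's
- spacer_mid (a point): centre of the loose spacer, a plain rectangular aluminium block with parallel sides, 12 (x) x 36 (y) x 55 mm (z, upright), about 70 g, standing on the worktop left or right of the fixture
- wedge_mid (a point): 27.5 mm above the foot of a loose aluminium wedge, standing on the worktop on the other side: 36 mm wide (y), 55 mm high, tapering from 24 mm thick at the foot to 6 mm at the top; not used
- timer: white kitchen-type timer lying on the worktop, 62 x 62 x 19 mm, origin at the underside; leave alone
- vial_a: small vial, 29 mm wide, 54 mm high, origin at the underside; leave alone
- vial_b: second small vial, 29 mm wide, 54 mm high, origin at the underside; leave alone
- masking_roll: roll of masking tape lying flat, 103 mm wide, 25 mm high, origin at the underside; leave alone
- reagent_pink: small reagent bottle, 48 mm wide, 113 mm high, origin at the underside; leave alone
Mind the look-alikes: they are no part of the job. Leave any green or yellow look-alike of the part that bears spacer_mid alone.

How it is judged:
On the way:
1. the spacer stands on the plate in the wide gap, let go, and the tile has not been shoved (moved less than 6 mm) (x of spacer_mid in the frame of stop_setback between -0.008 and 0.009 m and y of spacer_mid in the frame of stop_setback between -0.014 and 0.014 m and z of spacer_mid in the frame of stop_setback between 0.024 and 0.031 m and angle between spacer_mid's own z axis and vertical below 0.25 rad and angle between the x axis of spacer_mid and the x axis of stop_setback, either way round below 0.35 rad and contact force between the fingers and spacer below 0.1 N and distance of tile_mid from where it was at the start of the episode below 0.006 m), for 0.2 s.
At the end, for the whole second after the job is handed in: spacer upright (0.06 rad) in front of the set-back stop (3 mm off it, 14 mm off its middle), not held; tile flat, at rest, within 2.2 mm of the proud stop, square to 0.025 rad, 20 mm off the middle; robot presses it with over 3 N, over 0.8 N reaching the spacer or proud stop (x of spacer_mid in the frame of stop_setback between 0.003 and 0.009 m and y of spacer_mid in the frame of stop_setback between -0.014 and 0.014 m and z of spacer_mid in the frame of stop_setback between 0.024 and 0.031 m and angle between spacer_mid's own z axis and vertical below 0.06 rad and angle between the x axis of spacer_mid and the x axis of stop_setback, either way round below 0.08 rad and x of tile_mid in the frame of fixture between -0.0072 and -0.002 m and y of tile_mid in the frame of fixture between -0.02 and 0.02 m and z of tile_mid in the frame of fixture below 0.0185 m and angle between the x axis of tile_mid and the x axis of fixture, either way round below 0.025 rad and contact force between any of the fingers, the arm and tile above 3 N and (contact force between tile and spacer above 0.8 N or contact force between tile and stop_proud above 0.8 N) and contact force between the fingers and spacer below 0.1 N and linear speed of tile below 0.01 m/s); the arm keeps its last pose, push and grip.
It fails at once if the brittle tile is pressed with more than 35 N (contact force between any of the fingers, the arm, spacer and tile above 35 N).
It fails at once if the wedge is moved by more than 20 mm (distance of wedge_mid from where it was at the start of the episode above 0.02 m).
It fails at once if a bystander is moved by more than 20 mm (distance of any of timer, vial_a, vial_b, masking_roll, reagent_pink from where it was at the start of the episode above 0.02 m).
It also fails if it takes over 58 s, if anything falls off the work surface, if the arm or the gripper's body presses on something with over 40 N, if the wrist force passes 120 N, or if a joint passes its speed limit or range.

## Working session

There is one attempt and no reset: what is moved stays moved. The work goes in short steps, Python scripts to look and compute and a tool call to move; the robot and the scene stay as the last step left them, time stands still between calls to the robot, and variables do not carry over. Pictures are saved under pics/ and viewed, at most 10 in all, crops included, and the job is handed in when it is done.

Besides the shell and the picture viewer there is one more tool, called after "Emit:" as name([rows], argument=value, ...), one row to a line, values as JSON. carry_out: Moves the arm, as the interface text tells. Shift numbers are shares of 30 mm and turn numbers shares of 0.08 rad, none past 1 either way. Its arguments: {"type":"object","properties":{"plan":{"type":"array"},"force":{"type":"number"}},"required":["plan"]}

```bash
ls; mkdir -p pics; python3 - <<'E'
from bench import manip
import cv2
s=manip.get_state(); print(s, manip.grip_depth)
for n in("scene","side","wrist"):
    print(n,manip.camera_info(n))
    cv2.imwrite(f"pics/{n}0.png",manip.snapshot(n)[:,:,::-1])
E
```

```text
pics
{'time': 0.0, 'q': array([ 1.25899525e+00,  2.41413398e-01,  3.75652036e-03,  1.33520493e+00,
       -2.16707048e-05,  1.57081593e+00]), 'joint_velocities': array([-1.66284699e-03, -1.15108756e-05,  6.19355972e-04, -1.33665942e-03,
        3.92452564e-04,  3.33854320e-04]), 'joint_torque': array([-2.02680858e-03, -3.72321582e+01,  2.52405989e+01,  1.70506089e-02,
       -2.83351137e-04,  6.73834620e-06]), 'ee_pos': array([0.15320316, 0.47530047, 0.23042507]), 'ee_rot': array([-1.49639383e-04,  1.55279369e-01,  9.87870058e-01, -1.02189904e-03]), 'force': array([-1.40737202,  1.39197036,  0.17169222]), 'ft_torque': array([0.01929549, 0.02067463, 0.01202711]), 'grip_force': 0.0, 'opening': 0.085460010663507} 0.0187
scene {'vertical_fov': 44.38775086027127, 'cx': 303.7428886056121, 'cy': 239.72131247197262, 'eye': array([-0.27382846,  1.14134639,  0.77831811]), 'rotation': array([-0.25763315, -0.1672854 ,  0.49562843,  0.81239966])}
side {'vertical_fov': 54.33515863846308, 'cx': 327.4947076470234, 'cy': 241.06116502733883, 'eye': array([ 0.0274296 , -0.78019793,  0.50330552]), 'rotation': array([ 0.80772314,  0.51152605, -0.16269706, -0.24383209])}
wrist {'vertical_fov': 59.015906432064185, 'cx': 319.9654382964488, 'cy': 227.41198173944733, 'hand_eye': array([[-4.71535327e-04,  9.44878523e-01,  3.27420762e-01,
         8.48408903e-02],
       [ 9.99999837e-01,  5.51162773e-04, -1.50407738e-04,
        -2.61156178e-05],
       [-3.22579176e-04,  3.27420637e-01, -9.44878628e-01,
        -1.42988923e-01],
       [ 0.00000000e+00,  0.00000000e+00,  0.00000000e+00,
         1.00000000e+00]])}
```

View pics/scene0.png

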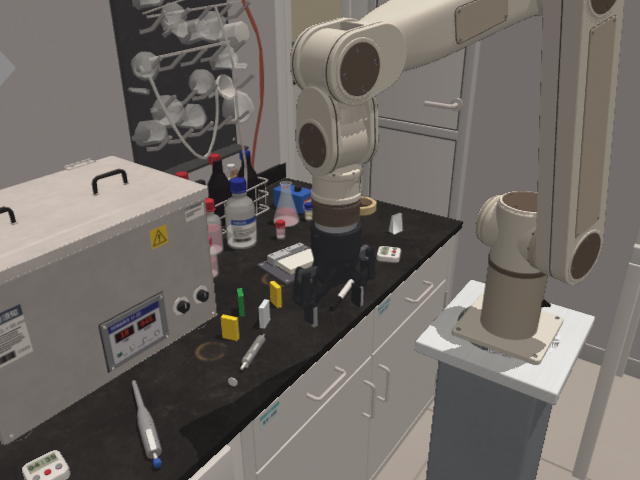

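View pics/side0.png

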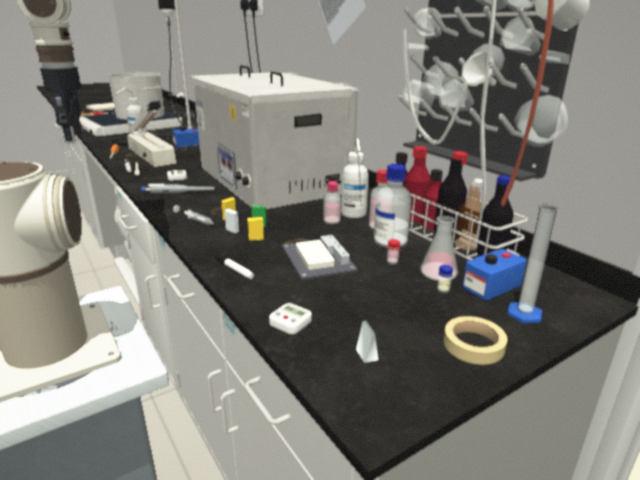

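The scene view shows an aluminium/white block at (264,314), with yellow look-alikes at (230,327) and (276,294), a green one at (240,302) and the wedge at (396,223). The side view shows the same items: white block (232,221), yellow (229,207) and (256,228), green (259,215), wedge (367,342), fixture (318,257). By the description I choose the white block. Next I'll locate it and take a close crop from the wrist camera.

```bash
cat > h.py <<'E'
import numpy as np, cv2
from scipy.spatial.transform import Rotation as R
from bench import manip
def rot(q): return R.from_quat([q[1],q[2],q[3],q[0]])
def ray(n,u,v,st=None):
    c=manip.camera_info(n); f=240/np.tan(np.radians(c["vertical_fov"])/2)
    d=np.array([(u-c["cx"])/f,-(v-c["cy"])/f,-1.])
    if n=="wrist":
        st=st or manip.get_state(); H=c["hand_eye"]; T=rot(st["ee_rot"])
        return T.apply(H[:3,3])+st["ee_pos"], T.apply(H[:3,:3]@d)
    return np.array(c["eye"]), rot(c["rotation"]).apply(d)
def plane(n,u,v,z,st=None):
    o,d=ray(n,u,v,st); return o+d*(z-o[2])/d[2]
def two(a,b):
    (o,d),(p,e)=a,b; t=np.linalg.lstsq(np.c_[d,-e],p-o,rcond=None)[0]
    x,y=o+d*t[0],p+e*t[1]; return (x+y)/2,np.linalg.norm(x-y)
def proj(n,P,st=None):
    c=manip.camera_info(n); f=240/np.tan(np.radians(c["vertical_fov"])/2)
    if n=="wrist":
        st=st or manip.get_state(); H=c["hand_eye"]
        p=rot(st["ee_rot"]).inv().apply(P-st["ee_pos"]); p=H[:3,:3].T@(p-H[:3,3])
    else: p=rot(c["rotation"]).inv().apply(P-np.array(c["eye"]))
    return c["cx"]-f*p[0]/p[2], c["cy"]+f*p[1]/p[2]
E
python3 - <<'E'
from h import *
for k,a,b in [("spacer",(264,314),(232,221)),("wedge",(396,223),(367,342)),("yel",(276,294),(256,228)),("yel2",(230,327),(229,208)),("green",(240,302),(259,215)),("timer",(389,254),(291,318)),("tile",(293,259),(313,255))]:
    print(k,*[np.round(x,4) for x in two(ray("scene",*a),ray("side",*b))])
E
python3 -c "
import cv2
a=cv2.imread('pics/scene0.png')[210:350,200:420];b=cv2.imread('pics/side0.png')[190:380,200:400]
a=cv2.resize(a,(400,int(140*400/220)),interpolation=3);b=cv2.resize(b,(400,380),interpolation=3)
w=cv2.imread('pics/wrist0.png');w=cv2.resize(w,(400,300))
import numpy as np
o=np.zeros((560,800,3),np.uint8);o[:a.shape[0],:400]=a;o[:380,400:]=b;o[260:560,:400]=w;cv2.imwrite('pics/c1.png',o)"
```

```text
spacer [0.4608 0.2979 0.0261] 0.0017
wedge [ 0.4399 -0.2985  0.0248] 0.0004
yel [0.4902 0.2172 0.028 ] 0.0036
yel2 [0.4884 0.3819 0.0291] 0.0029
green [0.537  0.2931 0.0282] 0.0021
timer [ 0.3813 -0.1471  0.0061] 0.0025
tile [0.5596 0.0467 0.0147] 0.0171
```

View pics/c1.png

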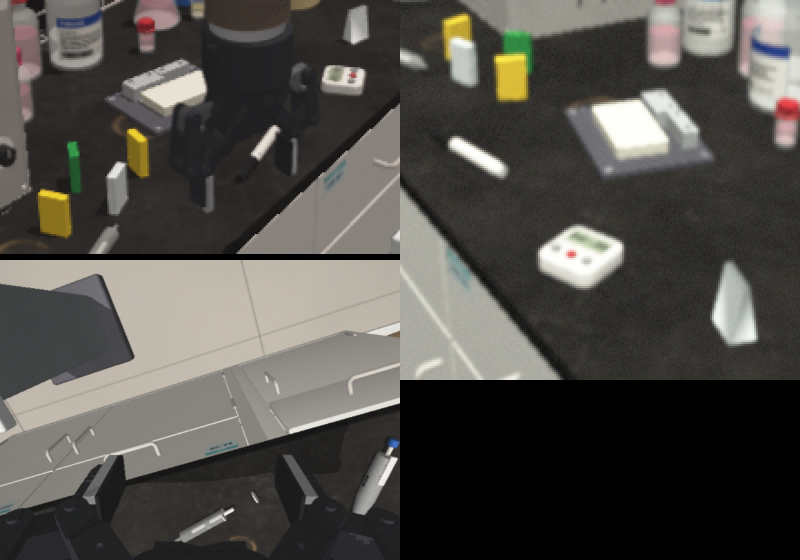

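The close crop confirms it: the white block has parallel sides and the tapered one on the far side is the wedge. I'll move above the spacer.

Emit:
carry_out([
  [-0.95,-0.2,0.1,0,0,0,-1],
  [-0.95,-0.2,0.1,0,0,0,-1],
  [-0.95,-0.2,0.1,0,0,0,-1],
  [-0.95,-0.2,0.1,0,0,0,-1],
  [-0.95,-0.2,0.1,0,0,0,-1],
  [-0.95,-0.2,0.1,0,0,0,-1],
  [-0.95,-0.2,0.1,0,0,0,-1],
  [-0.95,-0.2,0.1,0,0,0,-1],
  [-0.95,-0.2,0.1,0,0,0,-1],
  [-0.95,-0.2,0.1,0,0,0,-1],
  [-0.95,-0.2,0.1,0,0,0,-1],
  [-0.95,-0.2,0.1,0,0,0,-1],
])

```text
time: 1.35
ee_pos: [0.4576, 0.3016, 0.1948]
ee_rot: [-0.0, 0.155, 0.988, -0.0]
force: [0.3, 0.1, 0.5]
opening: 0.0856
grip_force: 0.0
```

Emit:
carry_out([
  [0,0,0,0,0,-1,-1],
  [0,0,0,0,0,-1,-1],
  [0,0,0,0,0,-1,-1],
  [0,0,0,0,0,-0.9,-1],
  [0,0,0,0,0,0,-1],
])

```text
time: 1.85
ee_pos: [0.4566, 0.3022, 0.1948]
ee_rot: [-0.0, 0.0, 1.0, -0.0]
force: [0.3, -0.3, -0.4]
opening: 0.0854
grip_force: 0.0
```

```bash
python3 - <<'E'
from h import *
import pickle
s=manip.get_state(); im=manip.snapshot("wrist")
print(s["time"],s["ee_pos"],rot(s["ee_rot"]).as_matrix().round(3))
pickle.dump(s,open("s1.pkl","wb")); cv2.imwrite("pics/w1.png",im[:,:,::-1])
E
```

```text
1.85 [0.45661439 0.30222862 0.19482549] [[-1.     0.    -0.001]
 [ 0.     1.    -0.001]
 [ 0.001 -0.001 -1.   ]]
```

View pics/w1.png

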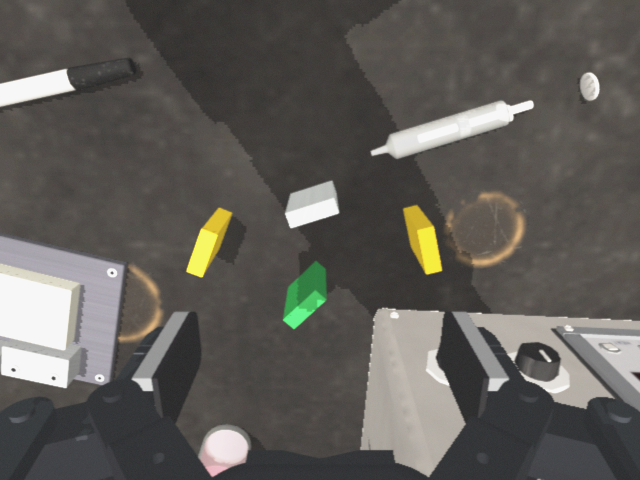

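The wrist view shows the spacer at (312,205), long side roughly along y, with the yellows at (210,242) and (422,240) and green at (305,295). The fixture is at left, turned about -13°. I'll measure the spacer's top face, then look at the fixture from above.

```bash
python3 - <<'E'
from h import *
import pickle
s=pickle.load(open("s1.pkl","rb")); im=cv2.imread("pics/w1.png")
g=cv2.cvtColor(im,cv2.COLOR_BGR2GRAY)[170:240,270:355]
print(np.unique((g//10)[g>120],return_counts=True))
for t in(120,215):
    m=(g>t).astype(np.uint8)
    c=max(cv2.findContours(m,0,1)[0],key=cv2.contourArea)
    b=cv2.boxPoints(cv2.minAreaRect(c))+[270,170]; print(t,b.round(1).tolist())
    W=np.array([plane("wrist",u,v,.055,s) for u,v in b])[:,:2]; print(W.round(4).tolist(),W.mean(0))
    print([np.linalg.norm(W[i]-W[i-1]).round(4) for i in range(4)],[np.degrees(np.arctan2(*(W[i]-W[i-1])[::-1])).round(1) for i in range(4)])
E
```

```text
(array([12, 13, 14, 15, 16, 17, 18, 19, 20, 21, 22, 23, 24], dtype=uint8), array([ 18,  23,  23,  26,  19,  29, 256, 483,  29,  28,  22,  31, 765]))
120 [[279.0, 197.0], [331.5, 179.5], [342.3, 211.9], [289.8, 229.4]]
[[0.4475, 0.2741], [0.4353, 0.3101], [0.4583, 0.3178], [0.4712, 0.2809]] [0.45304795 0.29573616]
[np.float64(0.0246), np.float64(0.0381), np.float64(0.0243), np.float64(0.0391)] [np.float64(-163.8), np.float64(108.8), np.float64(18.6), np.float64(-70.7)]
215 [[284.6, 212.3], [333.8, 197.1], [338.6, 212.8], [289.4, 228.0]]
[[0.4585, 0.2776], [0.4476, 0.3118], [0.4589, 0.3153], [0.4701, 0.2807]] [0.45878862 0.29633337]
[np.float64(0.012), np.float64(0.0359), np.float64(0.0118), np.float64(0.0364)] [np.float64(-165.1), np.float64(107.7), np.float64(17.1), np.float64(-72.1)]
```

Emit:
carry_out([
  [0,-0.9,0,0,0,0,-1],
  [0,-0.9,0,0,0,0,-1],
  [0,-0.9,0,0,0,0,-1],
  [0,-0.9,0,0,0,0,-1],
  [0,-0.9,0,0,0,0,-1],
  [0,-0.9,0,0,0,0,-1],
  [0,-0.9,0,0,0,0,-1],
  [0,-0.9,0,0,0,0,-1],
  [0,-0.9,0,0,0,0,-1],
  [0,0,0,0,0,0,-1],
  [0,0,0,0,0,0,-1],
])

```text
time: 3.0
ee_pos: [0.4569, 0.0592, 0.1953]
ee_rot: [0.0, 0.001, 1.0, 0.0]
force: [0.1, -0.3, -1.0]
opening: 0.0854
grip_force: 0.0
```

```bash
python3 - <<'E'
from h import *
import pickle
s=manip.get_state(); im=manip.snapshot("wrist")
print(s["time"],s["ee_pos"],rot(s["ee_rot"]).as_matrix().round(3))
pickle.dump(s,open("s2.pkl","wb")); cv2.imwrite("pics/w2.png",im[:,:,::-1])
E
```

```text
3.0 [0.45685411 0.05924091 0.19533166] [[-1.     0.002  0.   ]
 [ 0.002  1.     0.   ]
 [-0.     0.    -1.   ]]
```

View pics/w2.png

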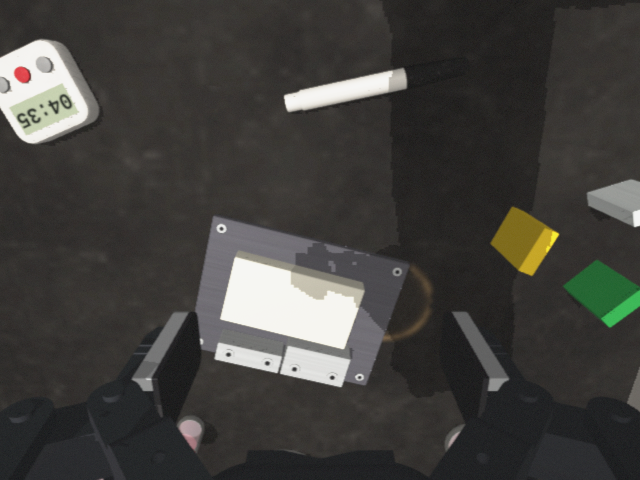

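Fixture: tile at (292,300); left stop (248,357) has the wide dark gap, so it is the set-back one (-y side), and the right stop (316,365) is the proud one. Enlarging this to pick corners.

```bash
python3 -c "
import cv2
a=cv2.imread('pics/w2.png')[210:390,185:415];a=cv2.resize(a,(782,598)[:1]+(598,),interpolation=cv2.INTER_CUBIC) if 0 else cv2.resize(a,None,fx=3.3,fy=3.3,interpolation=cv2.INTER_CUBIC)
for k in range(0,230,20): cv2.putText(a,str(185+k),(int(k*3.3),10),0,.35,(0,255,255),1); cv2.line(a,(int(k*3.3),12),(int(k*3.3),18),(0,255,255),1)
for k in range(0,180,20): cv2.putText(a,str(210+k),(0,int(k*3.3)+4),0,.35,(0,255,255),1)
cv2.imwrite('pics/c2.png',a)"
```

```text
(no output)
```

View pics/c2.png

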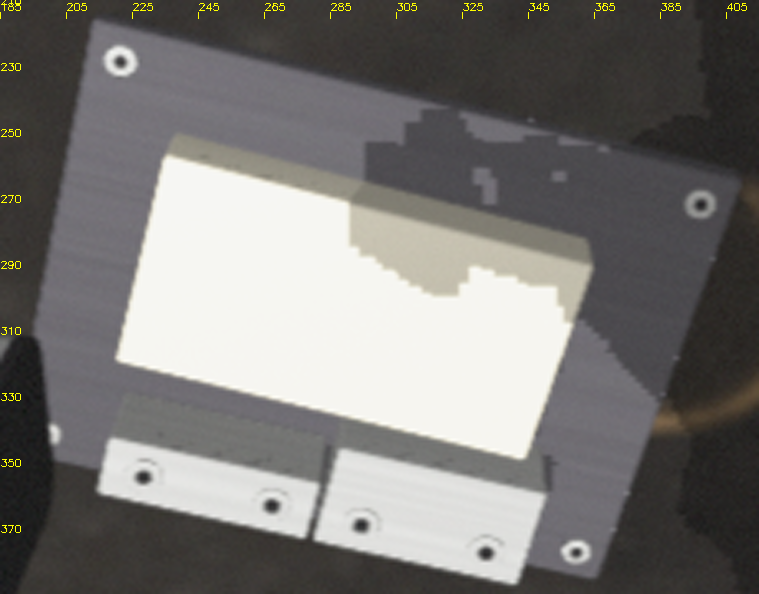

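```bash
python3 - <<'E'
from h import *
import pickle
s=pickle.load(open("s2.pkl","rb"))
def P(c,z): return np.array([plane("wrist",185+u/3.3,210+v/3.3,z,s)[:2] for u,v in c])
T=P([(165,155),(592,266),(527,459),(116,360)],.024)
S=P([(108,437),(322,485),(308,538),(98,491)],.030)
Q=P([(338,447),(547,493),(519,584),(314,541)],.030)
Fx=P([(94,18),(740,180),(598,578)],.008)
for n,W in(("tile",T),("set",S),("proud",Q),("plate",Fx)):
    print(n,W.round(4).tolist(),W.mean(0).round(4)); d=np.diff(W,axis=0)
    print(np.linalg.norm(d,axis=1).round(4),np.degrees(np.arctan2(d[:,1],d[:,0])).round(1))
print("plate ctr",(Fx[0]+Fx[2])/2)
y=(Q[1]-S[0]);y/=np.linalg.norm(y)
for yaw in np.radians([-14,-13.5,-13,-12.5,-12]):
    x=np.array([np.cos(yaw),np.sin(yaw)]);yy=np.array([-x[1],x[0]])
    print(np.degrees(yaw).round(1),"x: tile rear/front",(T@x).round(4),"set",(S@x).round(4),"proud",(Q@x).round(4),"| y set",(S@yy).round(4),"proud",(Q@yy).round(4),"tile",(T@yy).round(4))
E
```

```text
tile [[0.5059, -0.009], [0.5364, 0.096], [0.5932, 0.0806], [0.563, -0.0255]] [0.5497 0.0356]
[0.1093 0.0589 0.1103] [  73.8  -15.1 -105.9]
set [[0.582, -0.0277], [0.5968, 0.0269], [0.6134, 0.0227], [0.5985, -0.0317]] [ 0.5977 -0.0024]
[0.0566 0.0171 0.0563] [  74.8  -14.3 -105.4]
proud [[0.5852, 0.0314], [0.5995, 0.0856], [0.6284, 0.0787], [0.6144, 0.0242]] [0.6069 0.055 ]
[0.0561 0.0297 0.0563] [  75.3  -13.4 -104.4]
plate [[0.476, -0.0275], [0.5202, 0.1352], [0.6447, 0.1028]] [0.5469 0.0702]
[0.1686 0.1287] [ 74.8 -14.6]
plate ctr [0.56031795 0.03762471]
-14.0 x: tile rear/front [0.4931 0.4973 0.5561 0.5524] set [0.5714 0.5726 0.5897 0.5884] proud [0.5602 0.561  0.5907 0.5903] | y set [0.1139 0.1705 0.1704 0.1141] proud [0.172  0.2281 0.2284 0.1721] tile [0.1137 0.2229 0.2218 0.1115]
-13.5 x: tile rear/front [0.494  0.4992 0.558  0.5534] set [0.5724 0.574  0.5912 0.5893] proud [0.5617 0.5629 0.5927 0.5917] | y set [0.1089 0.1655 0.1653 0.1089] proud [0.1672 0.2232 0.2233 0.167 ] tile [0.1094 0.2186 0.2169 0.1067]
-13.0 x: tile rear/front [0.495  0.5011 0.5599 0.5543] set [0.5733 0.5755 0.5926 0.5903] proud [0.5632 0.5649 0.5946 0.5932] | y set [0.1039 0.1605 0.1601 0.1038] proud [0.1622 0.2183 0.2181 0.1618] tile [0.1051 0.2142 0.212  0.1018]
-12.5 x: tile rear/front [0.4959 0.5029 0.5617 0.5552] set [0.5742 0.5768 0.594  0.5912] proud [0.5646 0.5667 0.5965 0.5946] | y set [0.0989 0.1554 0.1549 0.0986] proud [0.1573 0.2134 0.2129 0.1566] tile [0.1007 0.2098 0.2071 0.097 ]
-12.0 x: tile rear/front [0.4967 0.5047 0.5635 0.556 ] set [0.5751 0.5782 0.5953 0.592 ] proud [0.5659 0.5686 0.5983 0.5959] | y set [0.0939 0.1504 0.1497 0.0935] proud [0.1524 0.2084 0.2077 0.1514] tile [0.0964 0.2054 0.2022 0.0922]
```

Emit:
carry_out([
  [0,0.99,0,0,0,0,-0.4],
  [0,0.99,0,0,0,0,-0.4],
  [0,0.99,0,0,0,0,-0.4],
  [0,0.99,0,0,0,0,-0.4],
  [0,0.99,0,0,0,0,-0.4],
  [0,0.99,0,0,0,0,-0.4],
  [0,0.99,0,0,0,0,-0.4],
  [-0.06,0.99,0,0,0,0,-0.4],
  [0,0,0.9,0,0,-0.95,-0.4],
  [0,0,0.9,0,0,-0.95,-0.4],
  [0,0,0.9,0,0,-0.95,-0.4],
  [0,0,0.9,0,0,-0.95,-0.4],
])

```text
time: 4.25
ee_pos: [0.4578, 0.2986, 0.0861]
ee_rot: [0.0, -0.154, 0.988, 0.0]
force: [-0.4, -0.7, -0.1]
opening: 0.0594
grip_force: 0.0
```

Emit:
carry_out([
  [0,0,0,0,0,0,-0.4],
  [0,0,0,0,0,0,-0.4],
])

```text
time: 4.45
ee_pos: [0.458, 0.2978, 0.0872]
ee_rot: [-0.001, -0.151, 0.988, -0.0]
force: [-0.1, -0.4, 0.2]
opening: 0.0599
grip_force: 0.0
```

```bash
cat > sp.py <<'E'
from h import *
def spacer(z,roi,t=215,name=None):
    s=manip.get_state(); im=manip.snapshot("wrist")
    if name: cv2.imwrite(name,im[:,:,::-1])
    u0,v0,u1,v1=roi; h=cv2.cvtColor(im,cv2.COLOR_RGB2HSV)[v0:v1,u0:u1]
    m=((h[...,2]>t)&(h[...,1]<40)).astype(np.uint8)
    c=max(cv2.findContours(m,0,1)[0],key=cv2.contourArea)
    b=cv2.boxPoints(cv2.minAreaRect(c))+[u0,v0]
    W=np.array([plane("wrist",u,v,z,s) for u,v in b]); d=np.diff(W,axis=0)
    print(s["time"],s["ee_pos"].round(4),"yaw tool",np.degrees(np.arctan2(*rot(s["ee_rot"]).as_matrix()[1::-1,1])).round(2))
    print(b.round(0).tolist(),"ctr",W.mean(0).round(4),np.linalg.norm(d,axis=1).round(4),np.degrees(np.arctan2(d[:,1],d[:,0])).round(1),"tool",rot(s["ee_rot"]).inv().apply(W.mean(0)-s["ee_pos"]).round(4))
E
python3 - <<'E'
from sp import *
s=manip.get_state(); u,v=proj("wrist",np.array([.4588,.2963,.055]),s); print(u,v)
spacer(.055,(int(u-90),int(v-60),int(u+90),min(480,int(v+60))),name="pics/w3.png")
E
```

```text
315.8355711640949 277.96347275211457
4.45 [0.458  0.2978 0.0872] yaw tool 107.41
[[277.0, 228.0], [355.0, 228.0], [355.0, 290.0], [277.0, 290.0]] ctr [0.4502 0.2937 0.055 ] [0.0341 0.0303 0.036 ] [107.4  18.9 -72.6] tool [ 0.0086 -0.0016  0.0323]
```

The spacer lines up with the tool in yaw and position to within about 2 mm. Going down to grasp.

Emit:
carry_out([
  [0,-0.05,0.7,0,0,0,-0.4],
  [0,0,0.7,0,0,0,-0.4],
  [0,0,0.64,0,0,0,-0.4],
  [0,0,0,0,0,0,-0.4],
  [0,0,0,0,0,0,0.6],
  [0,0,0,0,0,0,0.6],
  [0,0,0,0,0,0,0.6],
  [0,0,0,0,0,0,0.6],
  [0,0,0,0,0,0,0.6],
], force=35)

```text
time: 5.4
ee_pos: [0.4606, 0.2967, 0.0282]
ee_rot: [0.002, -0.151, 0.988, 0.001]
force: [0.1, 0.8, 6.2]
opening: 0.0355
grip_force: 35.7
```

Emit:
carry_out([
  [0,0,-0.5,0,0,0,0.6],
  [0,0,-1,0,0,0,0.6],
  [0,0,-1,0,0,0,0.6],
  [0,0,-1,0,0,0,0.6],
  [0,0,0,0,0,0,0.6],
  [0,0,0,0,0,0,0.6],
])

```text
time: 6.0
ee_pos: [0.4595, 0.2959, 0.1321]
ee_rot: [0.001, -0.151, 0.988, 0.0]
force: [0.0, -0.2, -0.9]
opening: 0.035
grip_force: 35.1
```

```bash
python3 - <<'E'
from h import *
s=manip.get_state(); print(s["time"],s["ee_pos"],s["force"],s["opening"],s["grip_force"])
im=manip.snapshot("wrist"); 
a=im[220:480,200:440,::-1]; cv2.imwrite("pics/w4.png",cv2.resize(a,None,fx=2.2,fy=2.2,interpolation=cv2.INTER_CUBIC))
E
```

```text
6.0 [0.4595424  0.29590565 0.13210342] [ 0.02487524 -0.21994521 -0.92183096] 0.03504008662095209 35.1070761680603
```

View pics/w4.png

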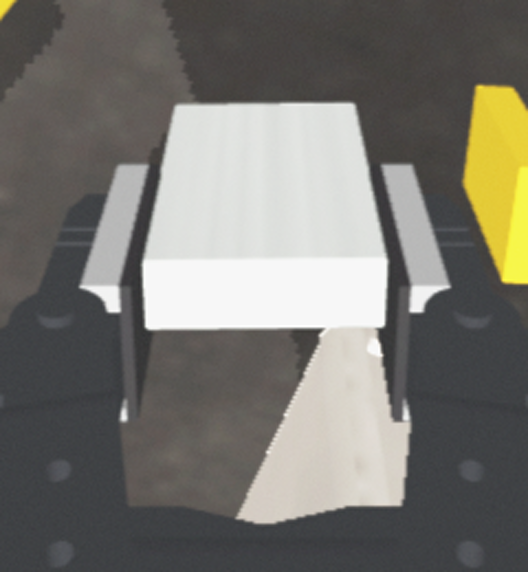

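The spacer is held squarely: top front edge at v≈338, rear edge v≈369, foot front edge v≈267 (full picture). Working out its place in the tool frame and the target move.

```bash
python3 - <<'E'
from h import *
s=manip.get_state(); T=rot(s["ee_rot"])
def at(l,r,v,w):
    f=240/np.tan(np.radians(manip.camera_info("wrist")["vertical_fov"])/2)
    u=200+(l+r)/4.4; v=220+v/2.2; D=f*w/((r-l)/2.2)
    o,d=ray("wrist",u,v,s); return T.inv().apply(o+d*D-s["ee_pos"])*1e3
print("top front",at(143.5,387.5,259,36e0/1e3),"top rear",at(146,386.5,328,.036),"foot front",at(174.5,356,103,.036))
# also via known z: foot front plane tool
E
```

```text
top front [  5.86483097   0.41619018 -24.665074  ] top rear [ -5.04241069   0.52651345 -26.32623905] foot front [ 7.92428735  0.4534292  26.21521574]
```

Emit:
carry_out([
  [-0.08,-0.96,0,0,0,0,0.6],
  [-0.08,-0.96,0,0,0,0,0.6],
  [-0.08,-0.96,0,0,0,0,0.6],
  [-0.08,-0.96,0,0,0,0,0.6],
  [-0.08,-0.96,0,0,0,0,0.6],
  [-0.08,-0.96,0,0,0,0,0.6],
  [-0.08,-0.96,0,0,0,0,0.6],
  [-0.08,-0.96,0,0,0,0,0.6],
  [-0.08,-0.96,0,0,0,0,0.6],
  [-0.08,-0.96,0,0,0,0,0.6],
  [-0.08,-0.96,0,0,0,0,0.6],
])

```text
time: 7.15
ee_pos: [0.5781, 0.0001, 0.1291]
ee_rot: [-0.002, -0.151, 0.988, 0.0]
force: [0.6, 0.0, -1.0]
opening: 0.0354
grip_force: 35.2
```

Emit:
carry_out([
  [0,0,0,0,0,0.9,0.6],
  [0,0,0,0,0,0.9,0.6],
  [0,0,0,0,0,0.9,0.6],
  [0,0,0,0,0,0.9,0.6],
  [0,0,0,0,0,0.9,0.6],
  [0,0,0,0,0,0.9,0.6],
  [0,0,0,0,0,0.9,0.6],
  [0,0,0,0,0,0.76,0.6],
  [0,0,0,0,0,0,0.6],
  [0,0,0,0,0,0,0.6],
])

```text
time: 8.15
ee_pos: [0.5782, 0.0013, 0.1298]
ee_rot: [-0.001, 0.129, 0.992, -0.0]
force: [0.4, -0.2, -0.5]
opening: 0.0356
grip_force: 35.2
```

```bash
python3 - <<'E'
from h import *
import pickle
for a,b in [((281,228),(394,250)),((308,208),(445,279))]:
    print("vial",*[np.round(x,4) for x in two(ray("scene",*a),ray("side",*b))])
s=manip.get_state(); im=manip.snapshot("wrist"); pickle.dump(s,open("s5.pkl","wb"))
R=rot(s["ee_rot"]).as_matrix()
print(s["time"],s["ee_pos"],R.round(3).tolist(),np.degrees(np.arctan2(-R[0,1],R[1,1])))
cv2.imwrite("pics/w5.png",im[:,:,::-1])
a=im[150:400,170:480,::-1]; a=cv2.resize(a,None,fx=2.4,fy=2.4,interpolation=cv2.INTER_CUBIC)
cv2.imwrite("pics/c5.png",a)
E
```

```text
vial [ 0.6979 -0.0716  0.0311] 0.0027
vial [ 0.7061 -0.2244  0.0312] 0.0089
8.15 [0.57824313 0.00128153 0.1297588 ] [[-0.967, 0.256, -0.003], [0.256, 0.967, -0.0], [0.003, -0.001, -1.0]] -14.858774938119604
```

View pics/c5.png

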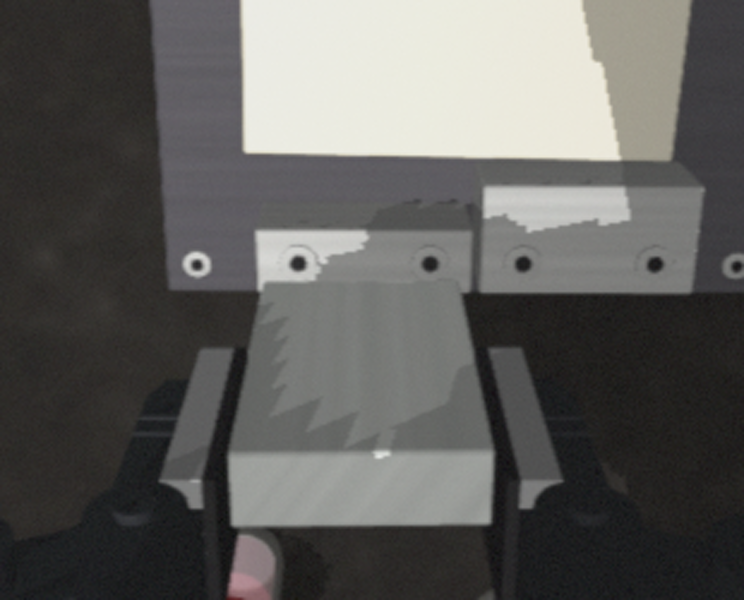

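The picture shows the yaw matching the fixture: stop edges level, set-back top edge at crop v≈230, tile front edge v≈155, spacer foot edge v≈282. Computing the offset in the tool frame.

```bash
python3 - <<'E'
from h import *
import pickle
s=pickle.load(open("s5.pkl","rb")); T=rot(s["ee_rot"])
def tl(u,v,zw=None,zt=None):
    u=170+u/2.4; v=150+v/2.4
    if zt is not None: zw=s["ee_pos"][2]-zt
    return (T.inv().apply(plane("wrist",u,v,zw,s)-s["ee_pos"])*1e3).round(1)
print("foot front",tl(262,282,zt=.0282),tl(460,282,zt=.0282))
print("top front",tl(228,451,zt=-.0268),tl(493,451,zt=-.0268),"top rear",tl(232,525,zt=-.0268),tl(490,525,zt=-.0268))
print("set front top",tl(255,230,.030),tl(472,230,.030),"base",tl(262,206,.008))
print("set rear",tl(260,290,.03))
print("proud front top",tl(483,187,.030),tl(704,187,.030))
print("tile front",tl(243,153,.024),tl(470,157,.024),tl(672,161,.024))
print("vial",plane("wrist",170+255/2.4,150+560/2.4,.054,s))
E
```

```text
foot front [  6.8 -18.   28.2] [ 6.8 18.4 28.2]
top front [  7.3 -17.5 -26.8] [  7.3  17.7 -26.8] top rear [ -4.4 -17.5 -26.8] [ -4.5  17.8 -26.8]
set front top [-11.3 -26.9  99.7] [-11.3  28.7  99.7] base [-12.8 -27.1 121.7]
set rear [-28.1 -26.1  99.7]
proud front top [ 0.4 31.1 99.7] [ 0.4 86.9 99.7]
tile front [  7.5 -29.9 105.8] [  6.4  28.2 105.8] [  5.3  80.1 105.7]
vial [ 0.66189319 -0.04925483  0.054     ]
```

Spacer centre sits 1.0 mm and the gap centre -2.5 mm along tool x, so I shift -3.7 mm. I'll lower it to just above the stop tops and check.

Emit:
carry_out([
  [-0.12,0.02,0,0,0,0,0.6],
  [0,0,0.55,0,0,0,0.6],
  [0,0,0.55,0,0,0,0.6],
  [0,0,0.55,0,0,0,0.6],
  [0,0,0.55,0,0,0,0.6],
  [0,0,0,0,0,0,0.6],
  [0,0,0,0,0,0,0.6],
  [0,0,0,0,0,0,0.6],
])

```text
time: 9.0
ee_pos: [0.5837, 0.0009, 0.0662]
ee_rot: [0.001, 0.13, 0.992, 0.0]
force: [0.1, 0.3, -0.4]
opening: 0.0352
grip_force: 35.2
```

```bash
python3 - <<'E'
from h import *
import pickle
s=manip.get_state(); im=manip.snapshot("wrist"); pickle.dump(s,open("s6.pkl","wb"))
R=rot(s["ee_rot"]).as_matrix()
print(s["time"],s["ee_pos"],s["force"],R.round(3).tolist(),np.degrees(np.arctan2(-R[0,1],R[1,1])))
a=im[150:400,170:480,::-1]; a=cv2.resize(a,None,fx=2.4,fy=2.4,interpolation=cv2.INTER_CUBIC)
cv2.imwrite("pics/c6.png",a)
E
```

```text
9.0 [0.58371449 0.00090084 0.06616475] [ 0.13916306  0.25593485 -0.41782972] [[-0.966, 0.258, 0.002], [0.258, 0.966, -0.0], [-0.002, 0.0, -1.0]] -14.926137182296063
```

View pics/c6.png

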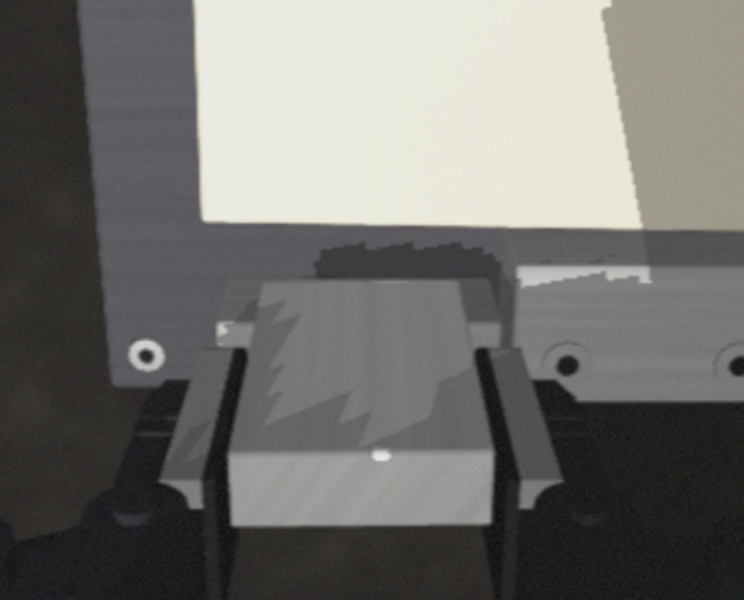

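```bash
python3 - <<'E'
from h import *
import pickle
s=pickle.load(open("s6.pkl","rb")); T=rot(s["ee_rot"])
def tl(u,v,zw=None,zt=None):
    u=170+u/2.4; v=150+v/2.4
    if zt is not None: zw=s["ee_pos"][2]-zt
    return (T.inv().apply(plane("wrist",u,v,zw,s)-s["ee_pos"])*1e3).round(1)
print("foot front",tl(262,281,zt=.0282),tl(460,281,zt=.0282))
print("set front top",tl(219,322,.030),tl(500,322,.030),"base",tl(230,279,.008))
print("proud front",tl(517,265,.03))
print("tile front",tl(203,221,.024),tl(480,226,.024))
E
```

```text
foot front [  7.  -18.   28.2] [ 7.  18.4 28.2]
set front top [ -5.4 -27.5  36.2] [-5.4 27.4 36.2] base [ -6.2 -28.1  58.2]
proud front [ 6.7 30.1 36.2]
tile front [ 13.4 -30.6  42.1] [12.4 23.5 42.2]
```

Emit:
carry_out([
  [0.06,0,0,0,0,0,0.6],
  [0,0,0.1,0,0,0,0.6],
  [0,0,0,0,0,0,0.6],
  [0,0,0,0,0,0,0.6],
])

```text
time: 9.45
ee_pos: [0.5809, 0.0014, 0.0621]
ee_rot: [-0.0, 0.13, 0.992, -0.0]
force: [0.4, -0.0, -0.6]
opening: 0.035
grip_force: 35.2
```

Emit:
carry_out([
  [0,0,0.3,0,0,0,0.6],
  [0,0,0.3,0,0,0,0.6],
  [0,0,0.18,0,0,0,0.6],
  [0,0,0,0,0,0,0.6],
  [0,0,0,0,0,0,0.6],
])

```text
time: 9.95
ee_pos: [0.5808, 0.0014, 0.0382]
ee_rot: [-0.0, 0.13, 0.992, -0.0]
force: [0.7, -0.1, -0.9]
opening: 0.0352
grip_force: 35.3
```

Emit:
carry_out([
  [0,0,0.05,0,0,0,0.6],
  [0,0,0,0,0,0,0.6],
  [0,0,0,0,0,0,0.6],
])

```text
time: 10.25
ee_pos: [0.5812, 0.0014, 0.0374]
ee_rot: [0.0, 0.13, 0.992, 0.0]
force: [0.7, -0.1, -1.6]
opening: 0.035
grip_force: 35.3
```

Emit:
carry_out([
  [0,0,0.05,0,0,0,0.6],
  [0,0,0,0,0,0,0.6],
  [0,0,0.03,0,0,0,0.6],
  [0,0,0,0,0,0,0.6],
])

```text
time: 10.65
ee_pos: [0.5816, 0.0013, 0.0362]
ee_rot: [0.001, 0.13, 0.992, 0.0]
force: [-2.4, 0.4, 7.2]
opening: 0.0356
grip_force: 36.2
```

The spacer is on the plate, so I release it.

Emit:
carry_out([
  [0,0,-0.02,0,0,0,0.6],
  [0,0,0,0,0,0,0.0],
  [0,0,0,0,0,0,-0.3],
  [0,0,0,0,0,0,-0.3],
  [0,0,0,0,0,0,-0.3],
  [0,0,0,0,0,0,-0.3],
])

```text
time: 11.25
ee_pos: [0.5809, 0.0014, 0.0351]
ee_rot: [-0.0, 0.13, 0.992, -0.0]
force: [0.7, -0.1, -0.1]
opening: 0.0555
grip_force: 0.0
```

Emit:
carry_out([
  [0,0,-0.5,0,0,0,-0.3],
  [0,0,-1,0,0,0,-0.3],
  [0,0,-1,0,0,0,-0.3],
  [0,0,-1,0,0,0,-0.3],
  [1,0,0,0,0,0,-0.3],
  [1,0,0,0,0,0,-0.3],
  [0,0,0,0,0,0,-0.3],
  [0,0,0,0,0,0,-0.3],
])

```text
time: 12.05
ee_pos: [0.523, 0.0169, 0.1407]
ee_rot: [0.0, 0.13, 0.992, 0.0]
force: [-0.4, -0.8, -0.0]
opening: 0.0555
grip_force: 0.0
```

```bash
python3 - <<'E'
from h import *
import pickle
s=manip.get_state(); im=manip.snapshot("wrist"); pickle.dump(s,open("s7.pkl","wb"))
R=rot(s["ee_rot"]).as_matrix()
print(s["time"],s["ee_pos"],s["force"],R.round(3).tolist(),np.degrees(np.arctan2(-R[0,1],R[1,1])))
cv2.imwrite("pics/w7.png",im[:,:,::-1])
E
```

```text
12.05 [0.52298293 0.01694992 0.14074075] [-0.39356586 -0.79773386 -0.01617563] [[-0.966, 0.257, 0.001], [0.257, 0.966, -0.0], [-0.001, 0.0, -1.0]] -14.909297854136206
```

View pics/w7.png

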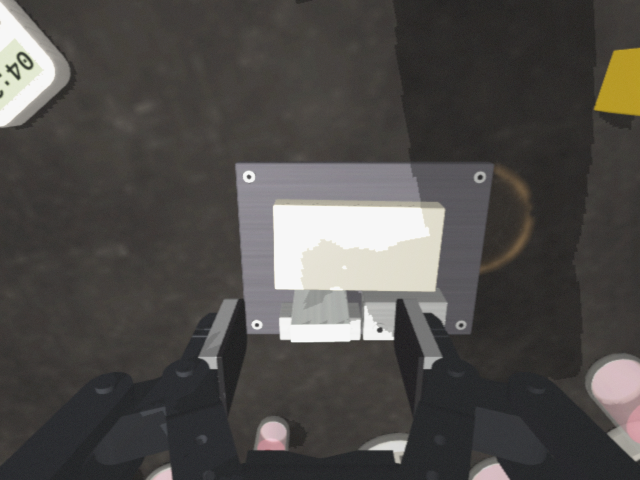

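The picture shows the spacer standing upright at (320,315) between tile and set-back stop, with the tile unmoved. Next I shut the fingers and go down behind the tile's rear edge.

Emit:
carry_out([
  [0.6,0.3,0,0,0,0,1],
  [0.6,0.3,0,0,0,0,1],
  [0,0,0.8,0,0,0,1],
  [0,0,0.8,0,0,0,1],
  [0,0,0.8,0,0,0,1],
  [0,0,0.8,0,0,0,1],
  [0,0,0,0,0,0,1],
  [0,0,0,0,0,0,1],
  [0,0,0,0,0,0,1],
], force=20)

```text
time: 13.0
ee_pos: [0.4946, 0.0435, 0.0456]
ee_rot: [0.001, 0.13, 0.992, 0.0]
force: [0.0, 0.3, 0.1]
opening: -0.0001
grip_force: 0.0
```

```bash
python3 - <<'E'
from h import *
s=manip.get_state(); im=manip.snapshot("wrist"); cv2.imwrite("pics/w8.png",im[:,:,::-1])
T=rot(s["ee_rot"]); p=s["ee_pos"]; x=np.array([.9659,-.2588,0]); y=np.array([.2588,.9659,0])
print(s["time"],p,"x'",p@x,"y'",p@y,s["opening"],s["force"])
# where tile rear bottom/top edges should show: tile top rear corners measured earlier
for q in([.5059,-.009,.024],[.5364,.096,.024]): print(proj("wrist",np.array(q),s))
# bright tile pixels
g=cv2.cvtColor(im,cv2.COLOR_RGB2HSV); m=((g[...,2]>200)&(g[...,1]<40)).astype(np.uint8)
n,l,st,c=cv2.connectedComponentsWithStats(m); print([ (r.tolist()) for r in st[1:] if r[4]>300])
E
```

```text
13.0 [0.49455657 0.04354686 0.04557943] x' 0.4664222673963298 y' 0.17005314930412815 -0.00011381063119471325 [0.0219107  0.2652389  0.12782061]
(np.float64(213.87629657667136), np.float64(336.9397624752226))
(np.float64(455.57231142255785), np.float64(341.21888055185525))
[[217, 0, 119, 53, 3233], [164, 275, 161, 106, 9855], [300, 295, 15, 37, 452], [326, 295, 16, 65, 717], [361, 322, 95, 53, 3877], [310, 408, 19, 50, 630]]
```

Emit:
carry_out([
  [0,0,0.55,0,0,0,1],
  [0,0,0.5,0,0,0,1],
  [0,0,0,0,0,0,1],
  [0,0,0,0,0,0,1],
  [0,0,0,0,0,0,1],
])

```text
time: 13.55
ee_pos: [0.494, 0.0436, 0.0141]
ee_rot: [0.001, 0.13, 0.992, 0.0]
force: [0.0, -0.1, 0.3]
opening: 0.0002
grip_force: 0.0
```

Emit:
carry_out([
  [-0.05,0,0,0,0,0,1],
  [-0.05,0,0,0,0,0,1],
  [-0.05,0,0,0,0,0,1],
  [-0.05,0,0,0,0,0,1],
  [-0.05,0,0,0,0,0,1],
  [-0.05,0,0,0,0,0,1],
  [-0.05,0,0,0,0,0,1],
  [-0.05,0,0,0,0,0,1],
  [0,0,0,0,0,0,1],
  [0,0,0,0,0,0,1],
])

```text
time: 14.55
ee_pos: [0.5045, 0.0404, 0.0129]
ee_rot: [-0.0, 0.13, 0.992, -0.0]
force: [0.3, 0.0, -0.4]
opening: -0.0002
grip_force: 0.0
```

Emit:
carry_out([
  [-0.03,0,0,0,0,0,1],
  [-0.03,0,0,0,0,0,1],
  [-0.03,0,0,0,0,0,1],
  [-0.03,0,0,0,0,0,1],
  [0,0,0,0,0,0,1],
  [0,0,0,0,0,0,1],
])

```text
time: 15.15
ee_pos: [0.5079, 0.0395, 0.0129]
ee_rot: [-0.0, 0.13, 0.992, -0.0]
force: [-0.7, 0.0, -0.2]
opening: -0.0001
grip_force: 0.0
```

Emit:
carry_out([
  [-0.03,0,0,0,0,0,1],
  [-0.03,0,0,0,0,0,1],
  [-0.03,0,0,0,0,0,1],
  [0,0,0,0,0,0,1],
  [0,0,0,0,0,0,1],
])

```text
time: 15.65
ee_pos: [0.5105, 0.0387, 0.0128]
ee_rot: [-0.0, 0.13, 0.992, -0.0]
force: [-1.5, 0.5, 0.5]
opening: 0.0001
grip_force: 0.5
```

Emit:
carry_out([
  [-0.03,0,0,0,0,0,1],
  [-0.03,0,0,0,0,0,1],
  [0,0,0,0,0,0,1],
])

```text
time: 15.95
ee_pos: [0.5125, 0.0383, 0.0128]
ee_rot: [0.0, 0.13, 0.992, 0.0]
force: [-1.0, -0.6, -0.9]
opening: -0.0001
grip_force: 0.4
```

Emit:
carry_out([
  [-0.03,0,0,0,0,0,1],
  [-0.03,0,0,0,0,0,1],
  [0,0,0,0,0,0,1],
])

```text
time: 16.25
ee_pos: [0.5135, 0.038, 0.0128]
ee_rot: [-0.001, 0.13, 0.992, 0.0]
force: [-3.1, 1.0, 1.3]
opening: -0.0002
grip_force: 1.7
```

Emit:
carry_out([
  [-0.03,0,0,0,0,0,1],
  [0,0,0,0,0,0,1],
  [0,0,0,0,0,0,1],
])

```text
time: 16.55
ee_pos: [0.5134, 0.038, 0.0128]
ee_rot: [-0.001, 0.13, 0.992, 0.0]
force: [-5.0, 0.8, 4.2]
opening: -0.0
grip_force: 2.8
```

Emit:
carry_out([
  [-0.03,0,0,0,0,0,1],
  [0,0,0,0,0,0,1],
  [0,0,0,0,0,0,1],
])

```text
time: 16.85
ee_pos: [0.5135, 0.0379, 0.0127]
ee_rot: [-0.002, 0.13, 0.992, 0.0]
force: [-6.8, 2.1, 4.7]
opening: -0.0
grip_force: 3.8
```

The tile now bears with about 7 N. I'll check squareness numerically: tile rear edge line by colour mask, and the spacer from the side cameras.

```bash
python3 - <<'E'
from h import *
s=manip.get_state(); im=manip.snapshot("wrist").astype(int); cv2.imwrite("pics/w9.png",im[:,:,::-1].astype(np.uint8))
x=np.array([.9659,-.2588,0]); y=np.array([.2588,.9659,0])
print(s["time"],s["ee_pos"],s["force"])
for q in([.5059,-.009,.008],[.5364,.096,.008]): print("old rear",np.round(proj("wrist",np.array(q),s)))
m=((im[...,0]-im[...,2]>6)&(im[...,0]>90))
m=cv2.morphologyEx(m.astype(np.uint8),cv2.MORPH_OPEN,np.ones((5,5)))
pts=[]
for u in range(120,540,12):
    r=np.where(m[200:420,u])[0]
    if len(r)>8: pts.append((u,200+r[0]))
print(pts)
W=np.array([plane("wrist",u,v,.008,s) for u,v in pts])
print([(a,b) for a,b in zip((W@y*1e3).round(0).tolist(),(W@x*1e3).round(1).tolist())])
E
```

```text
16.85 [0.51347457 0.0379129  0.01271363] [-6.80944339  2.10041061  4.68713646]
old rear [201. 319.]
old rear [475. 324.]
[(120, np.int64(200)), (132, np.int64(200)), (144, np.int64(200)), (156, np.int64(200)), (168, np.int64(200)), (180, np.int64(200)), (192, np.int64(200)), (204, np.int64(200)), (216, np.int64(200)), (228, np.int64(200)), (240, np.int64(200)), (252, np.int64(200)), (264, np.int64(200)), (276, np.int64(200)), (288, np.int64(200)), (300, np.int64(200)), (312, np.int64(200)), (324, np.int64(200)), (336, np.int64(200)), (348, np.int64(200)), (360, np.int64(200)), (372, np.int64(209)), (384, np.int64(204)), (396, np.int64(207)), (408, np.int64(212)), (420, np.int64(200)), (432, np.int64(334)), (444, np.int64(334)), (456, np.int64(334)), (468, np.int64(334)), (480, np.int64(344))]
[(97.0, 442.1), (102.0, 442.1), (106.0, 442.1), (110.0, 442.1), (115.0, 442.1), (119.0, 442.1), (123.0, 442.1), (128.0, 442.1), (132.0, 442.1), (136.0, 442.1), (141.0, 442.1), (145.0, 442.1), (149.0, 442.1), (154.0, 442.1), (158.0, 442.1), (162.0, 442.1), (167.0, 442.1), (171.0, 442.1), (175.0, 442.1), (180.0, 442.1), (184.0, 442.1), (188.0, 445.4), (193.0, 443.5), (197.0, 444.7), (202.0, 446.6), (206.0, 442.0), (215.0, 497.9), (220.0, 497.9), (224.0, 497.9), (229.0, 497.9), (235.0, 502.6)]
```

```bash
python3 - <<'E'
from h import *
s=manip.get_state(); im=cv2.imread("pics/w9.png").astype(int)
x=np.array([.9659,-.2588,0]); y=np.array([.2588,.9659,0])
for u in (205,215,225,235,245,255,440,450,460):
    c=im[305:375,u-2:u+3].mean(1); d=c[:,2]-c[:,0]; v=c.mean(1)
    k=[305+int(i) for i in np.where(np.abs(np.convolve(v,[1,1,-1,-1],'same'))>30)[0]]
    k2=np.where(d>8)[0]
    print(u,k, 305+k2[:1], v[::6].round(0).tolist())
E
```

```text
205 [305, 306, 333, 334, 366, 367, 368, 369, 370, 374] [334] [200.0, 198.0, 198.0, 199.0, 200.0, 227.0, 230.0, 232.0, 229.0, 247.0, 247.0, 70.0]
215 [305, 306, 333, 334, 350, 355, 356, 361, 362, 363, 364, 374] [334] [200.0, 198.0, 197.0, 198.0, 200.0, 228.0, 230.0, 232.0, 212.0, 247.0, 70.0, 67.0]
225 [305, 306, 333, 334, 355, 356, 360, 361, 362, 363, 374] [334] [200.0, 198.0, 197.0, 197.0, 199.0, 227.0, 212.0, 211.0, 212.0, 247.0, 68.0, 65.0]
235 [305, 306, 317, 318, 319, 333, 334, 335, 355, 356, 361, 362, 363, 364, 365, 374] [334] [200.0, 200.0, 190.0, 134.0, 133.0, 209.0, 210.0, 211.0, 212.0, 247.0, 64.0, 69.0]
245 [305, 306, 315, 316, 317, 318, 333, 334, 335, 355, 356, 371, 372, 373, 374] [334] [200.0, 198.0, 137.0, 133.0, 133.0, 209.0, 210.0, 211.0, 212.0, 247.0, 246.0, 222.0]
255 [305, 306, 313, 314, 315, 316, 333, 334, 335, 355, 356, 369, 370, 371, 372, 374] [334] [200.0, 197.0, 132.0, 132.0, 133.0, 209.0, 210.0, 212.0, 212.0, 247.0, 247.0, 70.0]
440 [305, 306, 333, 334, 335, 355, 356, 368, 369, 370, 371, 372, 374] [334] [132.0, 132.0, 131.0, 131.0, 131.0, 211.0, 211.0, 211.0, 212.0, 246.0, 246.0, 86.0]
450 [305, 306, 333, 334, 335, 355, 356, 374] [334] [131.0, 132.0, 131.0, 130.0, 131.0, 210.0, 210.0, 211.0, 211.0, 246.0, 246.0, 246.0]
460 [305, 306, 333, 334, 335, 355, 356, 374] [334] [130.0, 132.0, 130.0, 131.0, 130.0, 209.0, 211.0, 211.0, 211.0, 246.0, 246.0, 246.0]
```

Emit:
carry_out([
  [-0.03,0,0,0,0,0,1],
  [0,0,0,0,0,0,1],
  [0,0,0,0,0,0,1],
  [0,0,0,0,0,0,1],
])

```text
time: 17.3
ee_pos: [0.5135, 0.0379, 0.0126]
ee_rot: [-0.003, 0.13, 0.992, 0.0]
force: [-8.4, 3.0, 7.7]
opening: -0.0
grip_force: 4.7
```

```bash
python3 - <<'E'
from h import *
s=manip.get_state(); im=manip.snapshot("wrist").astype(int); g=im.mean(2)
R=rot(s["ee_rot"]).as_matrix(); print(s["time"],s["ee_pos"],s["force"],np.degrees(np.arctan2(-R[0,1],R[1,1])))
x=np.array([.9659,-.2588,0])
for u in (190,220,250,400,430,460):
    c=g[:,u-2:u+3].mean(1); e=np.convolve(c,[1,1,1,-1,-1,-1],'same')
    p=200+int(np.argmax(e[200:310])); t=320+int(np.argmax(e[320:345])); print(u,p,t,e[p].round(),(plane("wrist",u,p,.008,s)@x).round(4),(plane("wrist",u,t,.008,s)@x).round(4))
# spacer in side/scene: expected centre, tall-axis check
y=np.array([.2588,.9659,0]); 
for z in(.0305,.063):
    P=x*.563+y*.1522+np.array([0,0,z]); print("spacer proj",np.round(proj("scene",P)),np.round(proj("side",P)))
a=manip.snapshot("side"); cv2.imwrite("pics/side9.png",a[:,:,::-1]); 
h=cv2.cvtColor(a,cv2.COLOR_RGB2GRAY)[222:285,285:360]; print(h[::4,::5].tolist())
E
```

```text
17.3 [0.51347841 0.03790147 0.01257857] [-8.35493124  3.03877291  7.70247583] -14.891560940059067
190 263 326 170.0 0.4668 0.4943
220 263 334 174.0 0.4668 0.4979
250 263 334 181.0 0.4668 0.4979
400 264 334 169.0 0.4671 0.4978
430 278 334 100.0 0.473 0.4978
460 264 334 70.0 0.4671 0.4978
spacer proj [298. 248.] [335. 251.]
spacer proj [297. 237.] [335. 238.]
[[45, 30, 35, 42, 151, 36, 47, 51, 91, 157, 146, 55, 51, 49, 49], [46, 37, 39, 35, 164, 50, 49, 51, 55, 53, 49, 47, 50, 49, 52], [45, 39, 38, 39, 124, 92, 43, 36, 47, 48, 53, 49, 48, 50, 47], [48, 43, 36, 44, 67, 70, 27, 38, 46, 133, 170, 55, 50, 50, 54], [30, 28, 36, 38, 53, 37, 41, 88, 150, 171, 254, 77, 52, 54, 53], [45, 47, 41, 32, 39, 116, 189, 193, 201, 195, 215, 135, 53, 53, 54], [89, 71, 87, 33, 104, 187, 194, 194, 249, 180, 194, 205, 54, 48, 54], [62, 70, 104, 43, 130, 194, 192, 236, 254, 213, 203, 232, 160, 53, 52], [37, 104, 103, 44, 135, 196, 250, 254, 254, 254, 208, 217, 223, 68, 56], [45, 99, 119, 83, 127, 195, 233, 254, 254, 254, 246, 159, 165, 65, 57], [53, 56, 116, 94, 86, 213, 246, 248, 230, 217, 212, 144, 159, 111, 54], [55, 53, 103, 117, 101, 174, 210, 204, 193, 180, 137, 115, 115, 135, 94], [55, 54, 67, 120, 121, 124, 122, 119, 114, 115, 117, 115, 101, 93, 81], [53, 55, 55, 111, 165, 119, 113, 101, 89, 84, 64, 62, 59, 61, 53], [56, 55, 54, 63, 79, 71, 58, 59, 53, 52, 48, 60, 57, 56, 59], [53, 52, 55, 50, 51, 53, 54, 55, 55, 55, 50, 51, 53, 51, 54]]
```

```bash
python3 - <<'E'
from bench import manip
print(manip.get_state()["force"]); print(manip.job_done())
E
```

```text
[-9.33996108  2.48606246  6.0968059 ]
the job is handed in; nothing more can be done
None
```

I stood the spacer upright in the wide gap in front of the set-back stop, let go of it, then pushed the tile flush and square onto the stops and handed in holding about 10 N horizontally (about 11 N in all); the hand-in returned no verdict, and I did not measure the spacer's final seating or upright angle after the push.

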